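# Test the tongues of a new thumb piano

## Task

Check the springiness of the newly built thumb piano: with the fingertips, run along the row of wooden beads near the free ends of its five steel tongues, from the longest tongue to the shortest, pressing each bead in turn lightly down by a few millimetres and letting it spring back before the next. Finish still holding the bead of the shortest tongue lightly down to mute it, with the other four sprung back up. Bend no tongue more than about halfway to the soundboard, do not shift or lift the instrument, and leave the spool, jar, tape and screwdriver alone.

Things in the scene. Friction and masses are not known exactly. Their poses are not given: they have to be found in the camera images.
- soundbox: the instrument: a loose wooden sound box, 196 (x) by 246 (y) by 70 mm high to its pale top (soundboard), about 1.7 kg, flat on rubber feet at any yaw. Origin: centre of its underside; z up. Five flat steel tongues, 14 mm wide, 4 mm thick, 40 mm apart in y, undersides 18 mm above the soundboard, reach out in its +x from the bridge, the longest at y = +80 mm, the shortest at y = -80 mm
- bridge (a point): middle of the top of the fixed bridge that clamps the tongues' roots: a dark wooden bar with a steel strip and screw heads, 210 mm long in the box's y, 16 mm wide, at x = -75 mm in the box's frame; this point is 98 mm above the table (screw heads 3 mm higher)
- bead1: domed dark wooden bead, 16 mm across, 5.3 mm high, fixed on the longest tongue, 12 mm from its free end; at rest at x = 40, y = 80 mm in the box's frame. Origin: centre of its underside, 92 mm above the table at rest; its top is 5.3 mm higher (97 mm). The tongue bends down under it as a spring, about the bridge: yields from 0.5 N, then 0.6 N per mm, springs back, stops at 16 mm
- bead2: domed dark wooden bead, 16 mm across, 5.3 mm high, fixed on the second longest tongue, 12 mm from its free end; at rest at x = 27, y = 40 mm in the box's frame. Origin: centre of its underside, 92 mm above the table at rest; its top is 5.3 mm higher (97 mm). Springs as the first one does
- bead3: domed dark wooden bead, 16 mm across, 5.3 mm high, fixed on the middle tongue, 12 mm from its free end; at rest at x = 14, y = 0 mm in the box's frame. Origin: centre of its underside, 92 mm above the table at rest; its top is 5.3 mm higher (97 mm). Springs as the first one does
- bead4: domed dark wooden bead, 16 mm across, 5.3 mm high, fixed on the second shortest tongue, 12 mm from its free end; at rest at x = 1, y = -40 mm in the box's frame. Origin: centre of its underside, 92 mm above the table at rest; its top is 5.3 mm higher (97 mm). Springs as the first one does
- bead5: domed dark wooden bead, 16 mm across, 5.3 mm high, fixed on the shortest tongue, 12 mm from its free end; at rest at x = -12, y = -80 mm in the box's frame. Origin: centre of its underside, 92 mm above the table at rest; its top is 5.3 mm higher (97 mm). Springs as the first one does
- spool: bystander: a loose wooden thread spool, 28 mm diameter, 28 mm high, standing upright on the soundboard. Origin: centre of its underside
- jar: bystander: a loose closed glass jar, 60 mm diameter, 85 mm high, on the table beside the box. Origin: centre of its underside
- tape: bystander: a loose roll of paper tape lying flat on the table, 96 mm diameter, 22 mm high. Origin: centre of its underside
- screwdriver: bystander: a loose screwdriver, 170 mm long, lying on the table beside the box. Origin: under its middle, its length along its x axis

How it is judged:
On the way, in this order (a step that is already met when the one before it is completed fails the run):
1. the fingers press the bead of the longest tongue down by 1.5 mm or more, no other tongue pressed that far (contact force between the fingers and bead1 above 0.3 N and z of bead1 in the frame of soundbox below 0.0905 m and z of each of bead2, bead3, bead4, bead5 in the frame of soundbox above 0.0905 m), for 0.1 s.
2. the fingers press the bead of the second longest tongue down by 1.5 mm or more, no other tongue pressed that far (contact force between the fingers and bead2 above 0.3 N and z of bead2 in the frame of soundbox below 0.0905 m and z of each of bead1, bead3, bead4, bead5 in the frame of soundbox above 0.0905 m), for 0.1 s.
3. the fingers press the bead of the middle tongue down by 1.5 mm or more, no other tongue pressed that far (contact force between the fingers and bead3 above 0.3 N and z of bead3 in the frame of soundbox below 0.0905 m and z of each of bead1, bead2, bead4, bead5 in the frame of soundbox above 0.0905 m), for 0.1 s.
4. the fingers press the bead of the second shortest tongue down by 1.5 mm or more, no other tongue pressed that far (contact force between the fingers and bead4 above 0.3 N and z of bead4 in the frame of soundbox below 0.0905 m and z of each of bead1, bead2, bead3, bead5 in the frame of soundbox above 0.0905 m), for 0.1 s.
5. the fingers press the bead of the shortest tongue down by 1.5 mm or more, no other tongue pressed that far (contact force between the fingers and bead5 above 0.3 N and z of bead5 in the frame of soundbox below 0.0905 m and z of each of bead1, bead2, bead3, bead4 in the frame of soundbox above 0.0905 m), for 0.1 s.
At the end, for the whole second after the job is handed in: the fingers hold the shortest tongue's bead 1.5 to 11 mm below its rest height, the other four tongues are up within 1.5 mm, the box stands flat within 20 mm of where it was, and the bystanders rest where they were within 25 mm (all of step 5 and distance of soundbox from where it was at the start of the episode below 0.02 m and angle between soundbox's own z axis and vertical below 0.03 rad and linear speed of each of spool, jar, tape, screwdriver below 0.02 m/s); the arm keeps its last pose, push and grip.
It fails at once if a tongue is bent more than 11 mm down at its bead (z of any of bead1, bead2, bead3, bead4, bead5 in the frame of soundbox below 0.081 m).
It fails at once if the instrument is shifted by more than 20 mm, tipped or lifted (distance of soundbox from where it was at the start of the episode above 0.02 m or angle between soundbox's own z axis and vertical above 0.1 rad or height (world z) of soundbox above 0.006 m).
It fails at once if a bystander is moved by more than 25 mm (distance of any of spool, jar, tape, screwdriver from where it was at the start of the episode above 0.025 m).
It also fails if it takes over 40 s, if anything falls off the work surface, if the arm or the gripper's body presses on something with over 40 N, if the wrist force passes 120 N, or if a joint passes its speed limit or range.

## Robot

A 6-joint arm with a two-finger parallel gripper is mounted at the origin on the work surface. World frame = base frame: x ahead of the robot, y to its left, z up, the work surface at z = 0. Lengths are in m, angles in rad, forces in N, time in s.
With the tool pointing down it reaches from about 0.275 to 0.75 m from the base axis. Payload 10.2 kg.
Tool frame: the origin (TCP) lies between the finger pads; the fingertips stand 14 mm ahead of it and the grasp point (between the pads) lies 5 mm behind it; z points along the fingers, y is the line along which they close (so a half turn about z gives the same grasp; the last joint's range is limited). The gripper opens to 88 mm and grips with 3 to 60 N. Pads are 18 mm wide; open, the fingers measure 123 mm over their backs; the gripper's body (75 mm by 187 mm) begins 45 mm behind the grasp point.
Start: joints at [0.906, 0.313, 1.498, -0, 1.331, -0.223], TCP at [0.224, 0.475, 0.253] pointing down, gripper open.
Joint ranges: [-2.94, 2.94], [-0.97, 2.17], [0.19, 2.56], [-1.23, 4.37], [0.02, 3.11], [-2.88, 2.88]. Speed limits (rad/s): [2.39, 2.39, 3.01, 3.14, 3.14, 3.14].

## Interface

Orientations are given as a unit quaternion [w, x, y, z].
In Python, from workcell import env, imaging gives the robot as it stands.
- The arm moves only by the tool servo_tool, never from a script. Its argument "plan" is a list of rows, each a list of 6 numbers: the shift along the world's x, y, z scaled (see below), then the turn, a rotation vector about the world's x, y, z scaled (see below). In form: [[dx, dy, dz, rx, ry, rz], ...]. A call has 1 to 8 rows; each row is the pose to reach, as a shift and turn from the pose commanded when the call began; what a row does not reach only later rows make up. The controller multiplies each number of a shift by 10 cm and each number of a turn by 90 degrees. A row lasts 1/12 s, in which the tool goes at most 41.7 mm and 7.16 degrees, less where a joint would pass 70% of its speed; a pose out of reach is approached as far as the arm can. A call with a number of a shift or a turn outside -1 to 1 is refused whole. A call with a gripper value outside its range is refused whole. "jaw" is the opening, from 0 (shut) to 1 (fully open), set as the call begins (left out, the last holds). The fingers move at their own pace and stop on an object; "newtons" is the grip in N (left out, the last holds). Time passes only in rows, so rows that repeat a pose let the fingers close. It gives the time, the measured TCP pose, the force, the opening and the grip force at its end, in the units of the state.
- env.observe(): the state, without advancing time (a new reading comes with each control period).
- imaging.capture(name): name is "side" or "top"; returns a dict with "pixels" (384x512x3 uint8, red, green, blue), "z_map" (384x512 float32, m along the optical axis (not along the pixel's ray), 0 where there is no reading), "camera_matrix" (3x3 intrinsics, pixels), "k1" (the pictures are not rectified: a ray, as slopes to the right and down, at radius r is drawn at 1 + k1 r^2 times it, then the intrinsics apply), "pose" (4x4, takes a point from camera to world coordinates). Camera axes: x right, y down, z forward; pixel columns grow to the right and rows downward; lengths in m; the calibration is good to about 2 mm. A picture is of the moment at which its call begins.
- env.sign_off(): hands the job in; it is judged then, once.
The state is a dict: "time": time; "qpos": joint angles; "dq": joint speeds; "effort": joint torques, N m; "eef_pos": TCP position; "eef_rot": TCP orientation; "contact_force": force on the tool from outside, world axes, zero at the start; "torque": the same for the moment, N m; "width": finger opening in m; "grip_force": force on a finger pad.
Only numpy, scipy, OpenCV 4.12 (cv2) and the standard library are available. Lean on these libraries where they do the work, as an engineer would, in place of code of your own. Each camera call takes 0.05 s, during which the arm holds its last target. There are 200 camera calls.

## Working session

There is one attempt and no reset: what is moved stays moved. The work goes in short steps, Python scripts to look and compute and a tool call to move; the robot and the scene stay as the last step left them, time stands still between calls to the robot, and variables do not carry over. Pictures are saved under pics/ and viewed, at most 10 in all, crops included, and the job is handed in when it is done.

Besides the shell and the picture viewer there is one more tool, called after "Request:" as a command line: name --pt "numbers of a row" for each row, then --argument value for the rest. servo_tool: Moves the arm, as the interface text tells. Its arguments: {"type":"object","properties":{"plan":{"type":"array","items":{"type":"array","items":{"type":"number","minimum":-1,"maximum":1}}},"jaw":{"type":"number"},"newtons":{"type":"number"}},"required":["plan"]}

```bash
mkdir -p pics; cat > h.py <<'E'
import numpy as np,cv2
from workcell import env,imaging
def cap(n):
    c=imaging.capture(n); cv2.imwrite(f'pics/{n}_{env.observe()["time"]:.2f}.png',c['pixels'][:,:,::-1]); return c
def pts(c,uv,z=None):
    """pixels -> world; on plane z if given, else by depth map"""
    uv=np.atleast_2d(np.float64(uv)); K=np.array(c['camera_matrix']); k=c['k1']
    d=(uv-K[:2,2])/[K[0,0],K[1,1]]; s=d.copy()
    for _ in range(20): s=d/(1+k*(s**2).sum(1,keepdims=True))
    r=np.c_[s,np.ones(len(s))]; T=np.array(c['pose'])
    w=r@T[:3,:3].T
    if z is None: t=c['z_map'][uv[:,1].round().astype(int),uv[:,0].round().astype(int)]
    else: t=(z-T[2,3])/w[:,2]
    return T[:3,3]+w*np.asarray(t)[:,None]
E
python3 - <<'E'
from h import *
for n in('top','side'):
    c=cap(n); print(n,np.round(c['pose'],3).tolist(),np.round(c['camera_matrix'],1).tolist(),c['k1'])
print(env.observe())
E
ls pics
```

```text
top [[0.018, -0.992, 0.124, 0.469], [-1.0, -0.018, 0.001, 0.054], [0.001, -0.124, -0.992, 0.72], [0.0, 0.0, 0.0, 1.0]] [[346.8, 0.0, 253.7], [0.0, 346.8, 188.2], [0.0, 0.0, 1.0]] -0.0320156640153201
side [[0.995, -0.065, 0.07, 0.504], [-0.095, -0.757, 0.646, -0.454], [0.011, -0.65, -0.76, 0.689], [0.0, 0.0, 0.0, 1.0]] [[351.5, 0.0, 260.7], [0.0, 351.5, 186.7], [0.0, 0.0, 1.0]] -0.038689969079627774
{'time': 0.1, 'qpos': array([ 9.05572063e-01,  3.13383533e-01,  1.49832859e+00, -2.28512333e-05,
        1.33100194e+00, -2.23382190e-01]), 'dq': array([ 0.00060503, -0.00116159, -0.00297843, -0.00108233, -0.0010409 ,
       -0.0004786 ]), 'effort': array([ 4.64239303e-03, -4.02807713e+01, -2.52643847e+01,  6.96640997e-02,
        3.42043396e-02, -6.46863623e-05]), 'eef_pos': array([0.22437609, 0.47442025, 0.25223591]), 'eef_rot': array([-2.30987197e-04,  2.19125680e-01,  9.75696480e-01, -5.11035735e-04]), 'contact_force': array([ 1.90416196, -0.13013568,  0.39537422]), 'torque': array([-0.02989735,  0.02473339,  0.00023472]), 'grip_force': 0.0, 'width': 0.08796731873549124}
side_0.10.png
top_0.05.png
```

View pics/top_0.05.png

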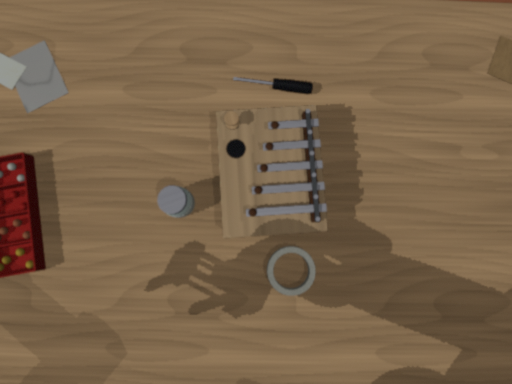

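View pics/side_0.10.png

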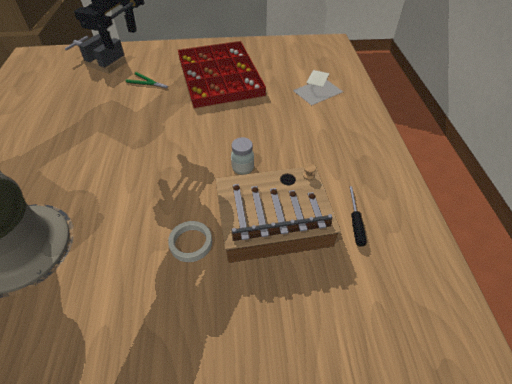

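The top view shows the bead row from the longest tongue at (253,212) to the shortest at (275,125), with the bridge at right from (309,112) to (317,220). The spool is at (232,120), the jar at (175,201), the tape at (291,271) and the screwdriver at (275,85). The side view agrees, with the beads from (237,188) to (312,197).

```bash
python3 - <<'E'
from h import *
G={'top':[(253,212),(258,189),(264,168),(269,146),(275,125)],'side':[(237,188),(255,190),(274,192),(293,195),(312,197)]}
L=np.array([[40,80],[27,40],[14,0],[1,-40],[-12,-80]])/1000
for n in G:
    c=cap(n); g=c['pixels'].astype(int).sum(2); uv=[]
    for u,v in G[n]:
        y,x=np.mgrid[v-6:v+7,u-6:u+7]; p=g[v-6:v+7,u-6:u+7]; m=(p<170).astype(np.uint8)
        k,lab,st,ce=cv2.connectedComponentsWithStats(m); i=1+np.argmin(np.hypot(*(ce[1:]-6).T)+ (st[1:,4]<5)*9)
        uv.append(ce[i]+[u-6,v-6]); print(n,uv[-1].round(1),st[i,4],end=' ')
    P=pts(c,uv,.0945); D=pts(c,uv); print('\n',P.round(4).tolist(),'depthz',D[:,2].round(4))
    A=L-L.mean(0);B=P[:,:2]-P[:,:2].mean(0); th=np.arctan2((A[:,0]*B[:,1]-A[:,1]*B[:,0]).sum(),(A*B).sum())
    R=np.array([[np.cos(th),-np.sin(th)],[np.sin(th),np.cos(th)]]); t=P[:,:2].mean(0)-R@L.mean(0)
    print('yaw',th,'origin',t,'fit',(L@R.T+t).round(4).tolist(),'resid mm',(1000*(P[:,:2]-L@R.T-t)).round(1).tolist())
c=cap('top'); print('spool',pts(c,[(232,119)]),'jar',pts(c,[(175,198)]))
E
```

```text
top [252.6 211.7] 36 top [258.1 189.2] 38 top [263.5 167.2] 36 top [269.2 145.6] 37 top [274.5 124.4] 34 
 [[0.5046, 0.0555, 0.0945], [0.5457, 0.0463, 0.0945], [0.5864, 0.037, 0.0945], [0.6271, 0.0271, 0.0945], [0.6677, 0.0176, 0.0945]] depthz [0.098  0.0962 0.0982 0.0952 0.097 ]
yaw 1.6563708234773415 origin [0.58749851 0.02276275] fit [[0.5044, 0.0558], [0.5453, 0.0462], [0.5863, 0.0367], [0.6273, 0.0272], [0.6682, 0.0176]] resid mm [[0.3, -0.3], [0.3, 0.1], [0.1, 0.3], [-0.2, -0.0], [-0.6, -0.0]]
side [236.1 187.6] 15 side [254.8 189.8] 18 side [273.6 191.6] 21 side [292.7 193.6] 18 side [311.9 195.9] 21 
 [[0.5044, 0.0536, 0.0945], [0.5452, 0.0438, 0.0945], [0.5861, 0.0351, 0.0945], [0.6272, 0.0258, 0.0945], [0.6681, 0.0158, 0.0945]] depthz [0.0972 0.0974 0.0968 0.097  0.0956]
yaw 1.6599167367937293 origin [0.5874467  0.02087884] fit [[0.5042, 0.0536], [0.5452, 0.0442], [0.5862, 0.0348], [0.6272, 0.0254], [0.6682, 0.016]] resid mm [[0.2, 0.0], [0.0, -0.4], [-0.1, 0.3], [0.0, 0.3], [-0.1, -0.3]]
spool [[0.67534585 0.09676697 0.09852591]] jar [[0.52798585 0.19928865 0.08278032]]
```

Request:
servo_tool --pt "0.7 -1 0 0 0 0" --pt "0.7 -1 0 0 0 0" --pt "0.7 -1 0 0 0 0" --pt "0.7 -1 0 0 0 0" --pt "0.7 -1 0 0 0 0" --jaw 0 --newtons 10

```text
time: 0.67
eef_pos: [0.2953, 0.3737, 0.2529]
eef_rot: [-0.0, 0.221, 0.975, 0.0]
contact_force: [0.0, 0.1, -0.1]
width: 0.0569
grip_force: 0.0
```

Request:
servo_tool --pt "0.7 -1 0 0 0 0" --pt "0.7 -1 0 0 0 0" --pt "0.7 -1 0 0 0 0" --pt "0.7 -1 0 0 0 0" --pt "0.7 -1 0 0 0 0"

```text
time: 1.08
eef_pos: [0.3648, 0.2745, 0.2526]
eef_rot: [-0.0, 0.22, 0.975, 0.0]
contact_force: [0.6, -0.3, 1.0]
width: 0.0236
grip_force: 0.0
```

Request:
servo_tool --pt "0.7 -1 0 0 0 0" --pt "0.7 -1 0 0 0 0" --pt "0.7 -1 0 0 0 0" --pt "0.7 -1 0 0 0 0" --pt "0.7 -1 0 0 0 0"

```text
time: 1.5
eef_pos: [0.4346, 0.1753, 0.2525]
eef_rot: [-0.0, 0.219, 0.976, 0.0]
contact_force: [-0.3, -0.3, 0.2]
width: 0.0005
grip_force: 0.0
```

Request:
servo_tool --pt "0.7 -1 0 0 0 0" --pt "0.7 -1 0 0 0 0" --pt "0.7 -1 0 0 0 0" --pt "0.7 -1 0 0 0 0" --pt "0.7 -1 0 0 0 0"

```text
time: 1.92
eef_pos: [0.5045, 0.0759, 0.2523]
eef_rot: [-0.0, 0.219, 0.976, 0.0]
contact_force: [-0.1, 0.8, -0.3]
width: 0.0007
grip_force: 0.0
```

Request:
servo_tool --pt "0 -0.21 -1 0 0 0" --pt "0 -0.21 -1 0 0 0" --pt "0 -0.21 -1 0 0 0" --pt "0 -0.21 -1 0 0 0" --pt "0 -0.21 -1 0 0 0" --pt "0 -0.21 -1 0 0 0"

```text
time: 2.42
eef_pos: [0.505, 0.0551, 0.1546]
eef_rot: [0.001, 0.218, 0.976, 0.0]
contact_force: [0.3, -0.6, 0.6]
width: 0.0004
grip_force: 0.0
```

Request:
servo_tool --pt "0 0 -0.3 0 0 0" --pt "0 0 -0.3 0 0 0" --pt "0 0 -0.3 0 0 0" --pt "0 0 -0.3 0 0 0"

```text
time: 2.75
eef_pos: [0.5051, 0.054, 0.1245]
eef_rot: [0.001, 0.219, 0.976, 0.0]
contact_force: [0.1, -0.4, -0.6]
width: 0.0009
grip_force: 0.0
```

```bash
python3 - <<'E'
from h import *
print(env.observe()['eef_pos'])
a=cap('side')['pixels'][130:250,190:350,::-1]; b=cap('top')['pixels'][90:260,140:340,::-1]
a=cv2.resize(a,(400,300),interpolation=2);b=cv2.resize(b,(353,300),interpolation=2)
cv2.imwrite('pics/c1.png',np.hstack([a,b]))
E
```

```text
[0.50514836 0.05396538 0.12448826]
```

View pics/c1.png

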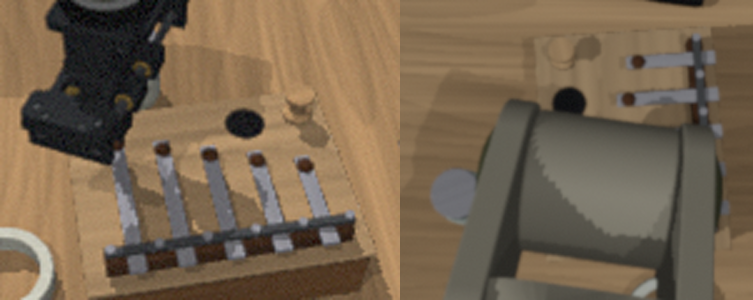

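The side crop shows the shut fingers just above the longest tongue's bead, near (118,145). The other beads and the spool are clear, so I start pressing.

Request:
servo_tool --pt "0 0 -0.06 0 0 0" --pt "0 0 -0.11 0 0 0" --pt "0 0 -0.14 0 0 0" --pt "0 0 -0.16 0 0 0" --pt "0 0 -0.16 0 0 0" --pt "0 0 -0.16 0 0 0" --pt "0 0 -0.16 0 0 0"

```text
time: 3.43
eef_pos: [0.5046, 0.0537, 0.1069]
eef_rot: [0.0, 0.219, 0.976, 0.0]
contact_force: [0.0, 1.1, 3.2]
width: 0.0005
grip_force: 1.5
```

Request:
servo_tool --pt "0 0 -0.01 0 0 0" --pt "0 0 -0.01 0 0 0" --pt "0 0 -0.01 0 0 0"

```text
time: 3.68
eef_pos: [0.5045, 0.0537, 0.1058]
eef_rot: [0.0, 0.219, 0.976, 0.0]
contact_force: [-0.1, 2.2, 4.2]
width: 0.0006
grip_force: 1.8
```

```bash
python3 - <<'E'
from h import *
f=[]
for i in range(3): c=cap('side'); f.append(env.observe()['contact_force'][2])
print(f,env.observe()['eef_pos'])
cv2.imwrite('pics/c2.png',cv2.resize(c['pixels'][150:230,200:320,::-1],(600,400),interpolation=2))
E
```

```text
[np.float64(4.331490366720661), np.float64(3.6692479992127605), np.float64(4.0753420544466845)] [0.50454379 0.05365105 0.10581638]
```

View pics/c2.png

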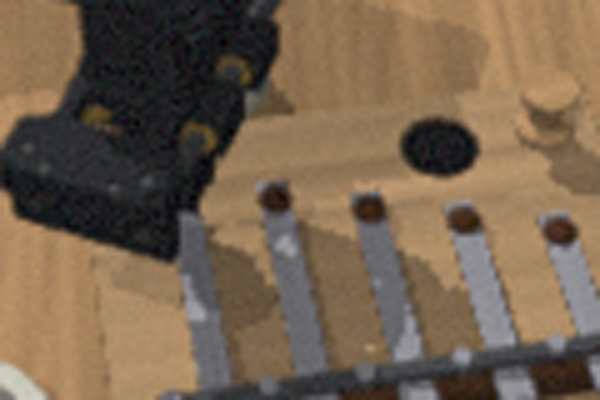

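The fingers cover bead1 at (190,205) and hold it down about 5 mm (about 4 N). The other four beads are up. On to bead2.

Request:
servo_tool --pt "0 0 0.16 0 0 0" --pt "0 0 0.16 0 0 0" --pt "0 0 0.16 0 0 0" --pt "0.41 -0.09 0.16 0 0 0" --pt "0.41 -0.09 0.16 0 0 0" --pt "0.41 -0.09 0.16 0 0 0" --pt "0.41 -0.09 0.16 0 0 0"

```text
time: 4.42
eef_pos: [0.5448, 0.0446, 0.1208]
eef_rot: [-0.001, 0.219, 0.976, -0.0]
contact_force: [0.3, 0.1, -0.4]
width: 0.0006
grip_force: 0.0
```

Request:
servo_tool --pt "0 0 -0.06 0 0 0" --pt "0 0 -0.11 0 0 0" --pt "0 0 -0.14 0 0 0" --pt "0 0 -0.16 0 0 0" --pt "0 0 -0.16 0 0 0" --pt "0 0 -0.16 0 0 0" --pt "0 0 -0.16 0 0 0"

```text
time: 5.0
eef_pos: [0.5454, 0.0447, 0.1059]
eef_rot: [-0.0, 0.219, 0.976, -0.0]
contact_force: [-2.2, 1.2, 4.4]
width: 0.0002
grip_force: 1.8
```

Request:
servo_tool --pt "0 0 0.16 0 0 0" --pt "0 0 0.16 0 0 0" --pt "0 0 0.16 0 0 0" --pt "0.41 -0.09 0.16 0 0 0" --pt "0.41 -0.09 0.16 0 0 0" --pt "0.41 -0.09 0.16 0 0 0" --pt "0.41 -0.09 0.16 0 0 0"

```text
time: 5.58
eef_pos: [0.586, 0.0356, 0.1209]
eef_rot: [-0.001, 0.219, 0.976, -0.0]
contact_force: [-0.4, -0.7, -0.3]
width: 0.0004
grip_force: 0.0
```

Request:
servo_tool --pt "0 0 -0.06 0 0 0" --pt "0 0 -0.11 0 0 0" --pt "0 0 -0.14 0 0 0" --pt "0 0 -0.16 0 0 0" --pt "0 0 -0.16 0 0 0" --pt "0 0 -0.16 0 0 0" --pt "0 0 -0.16 0 0 0"

```text
time: 6.17
eef_pos: [0.5864, 0.0357, 0.106]
eef_rot: [-0.0, 0.219, 0.976, 0.0]
contact_force: [-1.8, 2.5, 4.0]
width: 0.0007
grip_force: 1.8
```

Request:
servo_tool --pt "0 0 0.16 0 0 0" --pt "0 0 0.16 0 0 0" --pt "0 0 0.16 0 0 0" --pt "0.41 -0.09 0.16 0 0 0" --pt "0.41 -0.09 0.16 0 0 0" --pt "0.41 -0.09 0.16 0 0 0" --pt "0.41 -0.09 0.16 0 0 0"

```text
time: 6.75
eef_pos: [0.627, 0.0266, 0.1209]
eef_rot: [-0.001, 0.219, 0.976, -0.0]
contact_force: [-0.0, -0.1, -0.0]
width: 0.0009
grip_force: 0.0
```

Request:
servo_tool --pt "0 0 -0.06 0 0 0" --pt "0 0 -0.11 0 0 0" --pt "0 0 -0.14 0 0 0" --pt "0 0 -0.16 0 0 0" --pt "0 0 -0.16 0 0 0" --pt "0 0 -0.16 0 0 0" --pt "0 0 -0.16 0 0 0"

```text
time: 7.33
eef_pos: [0.6274, 0.0267, 0.106]
eef_rot: [0.0, 0.219, 0.976, 0.0]
contact_force: [-2.3, 2.9, 4.0]
width: 0.0003
grip_force: 1.8
```

Request:
servo_tool --pt "0 0 0.16 0 0 0" --pt "0 0 0.16 0 0 0" --pt "0 0 0.16 0 0 0" --pt "0.41 -0.1 0.16 0 0 0" --pt "0.41 -0.1 0.16 0 0 0" --pt "0.41 -0.1 0.16 0 0 0" --pt "0.41 -0.1 0.16 0 0 0"

```text
time: 7.92
eef_pos: [0.6681, 0.0166, 0.1209]
eef_rot: [-0.001, 0.219, 0.976, -0.0]
contact_force: [0.5, 0.0, 0.1]
width: 0.0005
grip_force: 0.0
```

Request:
servo_tool --pt "0 0 -0.06 0 0 0" --pt "0 0 -0.11 0 0 0" --pt "0 0 -0.14 0 0 0" --pt "0 0 -0.16 0 0 0" --pt "0 0 -0.16 0 0 0" --pt "0 0 -0.16 0 0 0" --pt "0 0 -0.16 0 0 0" --pt "0 0 -0.16 0 0 0"

```text
time: 8.58
eef_pos: [0.6685, 0.0166, 0.1061]
eef_rot: [0.0, 0.219, 0.976, 0.0]
contact_force: [-2.7, 2.5, 4.2]
width: 0.0002
grip_force: 1.8
```

```bash
python3 - <<'E'
from h import *
f=[]
for i in range(3): c=cap('side'); f.append(env.observe()['contact_force'].round(1).tolist())
print(f,env.observe()['eef_pos'])
cv2.imwrite('pics/c3.png',cv2.resize(c['pixels'][120:260,150:380,::-1],(690,420),interpolation=2))
E
```

```text
[[-1.1, 1.8, 3.2], [-0.9, 1.8, 4.4], [-0.7, 2.4, 4.2]] [0.66849203 0.01665649 0.10585835]
```

View pics/c3.png

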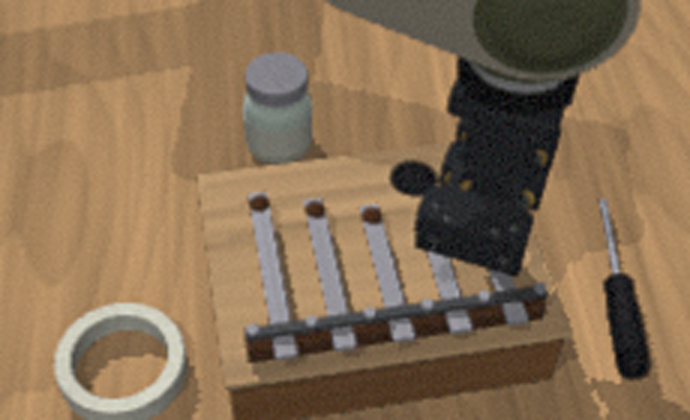

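The fingers hold bead5 down at about (490,265) with a steady 4 N, about 5.5 mm of bend. Beads 1–3 are visibly up at (260,202), (315,208) and (372,215), and the box, jar, tape and screwdriver are undisturbed. I hand in now.

```bash
python3 -c "
from workcell import env
print(env.sign_off())"
```

```text
the job is handed in; nothing more can be done
None
```

I pressed the five beads in order, longest to shortest, each to about 5.5 mm at about 4 N, and handed the job in with the shortest tongue's bead still held down; no verdict came back, and in the last picture the fingers hid bead4 and the spool.

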